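Torque the rotor hub nut with the click wrench

ROBOT

A 6-joint arm with a two-finger parallel gripper is mounted at the origin on the work surface. World frame = base frame: x ahead of the robot, y to its left, z up, the work surface at z = 0. Lengths are in m, angles in rad, forces in N, time in s.
With the tool pointing down it reaches from about 0.3 to 0.85 m from the base axis. Payload 5.4 kg.
Tool frame: the origin (TCP) lies on the centre line of the jaws, within the pads' length; the fingertips stand bot.finger_overhang ahead of it and the grasp point (between the pads) lies 2 mm behind it (bot.finger_overhang is the distance from the TCP to the fingertips, in m); z points along the fingers, y is the line along which they close (so a half turn about z gives the same grasp; the last joint's range is limited). The gripper opens to 85 mm and grips with 20 to 120 N. Pads are 22 mm wide; open, the fingers measure 114 mm over their backs; the gripper's body (76 mm by 85 mm) begins 54 mm behind the grasp point. The pads swing forward as they close: fully open they stand 13 mm farther back than shut.
Start: joints at [-1.423, 0.158, 1.597, -0, 1.386, -0.21], TCP at [0.201, -0.539, 0.248] pointing down, gripper open.
Joint ranges: [-2.91, 2.91], [-0.94, 2.29], [0.18, 2.7], [-1.29, 4.43], [0.17, 2.64], [-3, 3]. Speed limits (rad/s): [2.57, 2.57, 3.14, 3.14, 3.14, 3.14].

INTERFACE

Orientations are given as a unit quaternion [x, y, z, w].
In Python, from bench import bot gives the robot as it stands. The module is installed in compiled form; this text tells all that it offers.
- The arm moves only by the shell command python3 -m pendant 'ROWS'. ROWS is JSON, one flat list of numbers, 5 for each row, row after row: the shift along the tool's x, y, z each as a share of 0.03 m, from -1 to 1, then the turn about the tool's z as a share of 4 degrees, from -1 to 1, then the opening, from 0 (shut) to 1 (fully open). In form: [dx, dy, dz, turn, claw, dx, dy, dz, turn, claw, ...]. A call has 1 to 8 rows; each row shifts and turns the commanded pose from where the row before left it, along the tool's axes as they then stand; what a row does not reach is not made up. A row lasts 1/12 s, in which the tool goes at most 41.7 mm and 7.16 degrees, less where a joint would pass 70% of its speed; a pose out of reach is approached as far as the arm can. A call with a number of a shift or a turn outside -1 to 1 is refused whole. A call with a gripper value outside its range is refused whole. The fingers move at their own pace and stop on an object; the grip force is fixed at half the most. Time passes only in rows, so rows that do not move let the fingers close. It gives the time, the measured TCP pose, the force, the opening and the grip force at its end, in the units of the state.
- bot.state(): the state, without advancing time (a new reading comes with each control period).
- bot.capture(name): name is "scene" or "top" or "wrist"; returns (picture, depth): 384x512x3 uint8, blue, green, red; 384x512 float32, m along the optical axis (not along the pixel's ray), 0 where there is no reading.
- bot.calibration(name): a dict with "K" (3x3 intrinsics, pixels), "k1" (the pictures are not rectified: a ray, as slopes to the right and down, at radius r is drawn at 1 + k1 r^2 times it, then the intrinsics apply), "eye" and "attitude" of the camera in the world. Camera axes: x right, y down, z forward; pixel columns grow to the right and rows downward; lengths in m; the calibration is good to about 2 mm. A picture is of the moment at which its call begins: read the wrist's pose just before it. calibration takes no time and is no camera call; for the wrist camera it gives the pose at the moment of the call.
- bot.sign_off(): hands the job in; it is judged then, once.
Trained networks look in the newest picture that a camera, given by its name, has taken for a name from the list of things; names that differ only in an ending like _2 or _b are one class to them, and where a whole thing is asked for, a point or a joint stands for the part that bears it (a point fixed in the world has none). Each returns a list of dicts, best first, with "score" (0 to 1); they miss things now and then, are a little off and sometimes report something else, mostly with a low value. They report only what shows in the picture. A call takes as long as a camera call.
- bot.outline_of(camera, thing): "mask" (384x512 bool, what is visible of it) and "at" ([column, row] in pixels, amid what is visible of it).
- bot.spot_point(camera, thing): "at" ([column, row] in pixels: a listed point, or the origin of a listed thing).
The state is a dict: "t": time; "joint_positions": joint angles; "joint_vel": joint speeds; "joint_torque": joint torques, N m; "ee_pos": TCP position; "orientation": TCP orientation; "force": force on the tool from outside, world axes, zero at the start; "torque": the same for the moment, N m; "gripper_width": finger opening in m; "finger_force": force on a finger pad.
Only numpy, scipy, OpenCV 4.12 (cv2) and the standard library are available. Lean on these libraries where they do the work, as an engineer would, in place of code of your own. Each camera call takes 0.05 s, during which the arm holds its last target. There are 200 camera calls.

TASK

The hub nut of the white tube rotor is not yet tight. With the green-handled click wrench that is already sitting on it, tighten the nut clockwise (seen from above) until the wrench breaks over with a click, stop at once, and let go. The grey rotor with the orange wrench is already done: leave it, and the things lying about the desk, as they are.

Things in the scene. Friction and masses are not known exactly. Their poses are not given: they have to be found in the camera images.
- green_hub (a point): Hub centre of the WHITE tube rotor (green band), on the vertical axis its nut and green wrench turn about, 115 mm above the desk, level with the handle. The rotor is a flat cone, 150 mm dia, 85 mm high, on a 160 x 160 x 12 mm aluminium stand screwed to the desk; it does not move. The wrench head on it reaches 131 mm high. White and grey rotor may stand on either side.
- green_grip (a point): Green click wrench: steel head (42 mm dia), flat shaft, level green handle. Point on the handle's axis, 150 mm from the hub axis, 115 mm high. The grip is a 28 mm dia cylinder, 95 to 200 mm from the hub axis, clear below and beside. Site x points along the handle to the hub, z up. The handle starts pointing roughly at the robot; tightening swings its end to the robot's left (+y).
- green_nut (a joint): Angle (rad) of the brass nut under the green wrench, growing as it tightens; starts at 0 to 0.3, stays where left. The sideways push needed at the grip point rises from about 4 to 6 N to 8 to 10 N at the click, which comes at about 0.62 (so the handle swings 18 to 36 degrees). Pushed on past the click, the nut overtightens; turned back, it loosens.
- green_wrench (a joint): Break-over angle (rad) of the green handle relative to its head, about the same hub axis: about 0 (-0.03 to 0.01) until the click. Then the handle gives way clockwise, the push at the grip point falling to 4 N or less over 0.14 rad (21 mm); there it meets a hard stop and pushing on turns the nut further. Let go, it springs back and the nut stays.
- orange_hub (a point): The same point of the GREY rotor with an orange band, otherwise the same in shape and size. Leave alone.
- orange_grip (a point): Orange click wrench on the grey rotor, otherwise the same shape, size and point as the green one. Leave alone.
- rack: White foam tube rack, 100 x 100 x 30 mm, with amber sample tubes standing up to 70 mm above the desk. Origin: centre of its underside. Loose bystander.
- tape: Beige tape dispenser with a cream roll of tape, 70 x 170 mm, 104 mm high. Origin: centre of its underside. Loose bystander.
- sanitizer: Clear-grey pump bottle of hand sanitizer with white pump, 76 mm diameter, 177 mm high. Origin: centre of its underside. Loose bystander.

How it is judged:
On the way:
1. the green wrench breaks over (more than 0.03 rad) with the nut tightened to the click (value of joint green_wrench above 0.03 rad and value of joint green_nut above 0.5 rad), for 0.02 s.
At the end, for the whole second after the job is handed in: The white rotor's nut is at its click torque (nut angle 0.5 to 0.72 rad, the click coming at about 0.62), at rest, the green wrench has been let go and has sprung back (break-over under 0.03 rad) (value of joint green_nut between 0.5 and 0.72 rad and value of joint green_wrench below 0.03 rad and velocity of joint green_nut between -0.05 and 0.05 rad/s); the robot touches nothing.
It fails at once if the nut is driven on after the click (nut angle beyond 0.72 rad: overtightened) (value of joint green_nut above 0.72 rad).
It fails at once if the orange wrench is moved by more than 20 mm (distance of orange_grip from where it was at the start of the episode above 0.02 m).
It fails at once if the tube rack is moved by more than 30 mm or tipped (distance of rack from where it was at the start of the episode above 0.03 m or angle between rack's own z axis and vertical above 0.35 rad).
It fails at once if the tape dispenser is moved by more than 30 mm or tipped (distance of tape from where it was at the start of the episode above 0.03 m or angle between tape's own z axis and vertical above 0.35 rad).
It fails at once if the sanitizer bottle is moved by more than 30 mm or tipped (distance of sanitizer from where it was at the start of the episode above 0.03 m or angle between sanitizer's own z axis and vertical above 0.35 rad).
It also fails if it takes over 38 s, if anything falls off the work surface, if the arm or the gripper's body presses on something with over 40 N, if the wrist force passes 120 N, or if a joint passes its speed limit or range.

## Working session

There is one attempt and no reset: what is moved stays moved. The work goes in short steps, Python scripts to look and compute and a shell command to move; the robot and the scene stay as the last step left them, time stands still between calls to the robot, and variables do not carry over. Pictures are saved under pics/ and viewed, at most 10 in all, crops included, and the job is handed in when it is done.

```bash
mkdir -p pics; cat > h.py <<'E'
import numpy as np, cv2
from bench import bot
def ray(cam,at):
    c=bot.calibration(cam);K=np.array(c["K"]);k=c["k1"]
    d=np.array([(at[0]-K[0,2])/K[0,0],(at[1]-K[1,2])/K[1,1]]);u=d.copy()
    for _ in range(20): u=d/(1+k*(u@u))
    A=np.array(c["attitude"]); 
    if A.shape!=(3,3):
        from scipy.spatial.transform import Rotation as R; A=R.from_quat(A).as_matrix()
    return np.array(c["eye"]),A@np.array([u[0],u[1],1.])
def at_z(cam,at,z):
    e,d=ray(cam,at); return e+d*(z-e[2])/d[2]
E
python3 - <<'E'
from h import *
s=bot.state();print(s);print(bot.finger_overhang, bot.calibration("top"))
for cam in("top","scene"):
    p,d=bot.capture(cam);cv2.imwrite(f"pics/{cam}0.png",p)
    for n,z in(("green_hub",.115),("green_grip",.115),("orange_hub",.115),("orange_grip",.115),("rack",0),("tape",0),("sanitizer",0)):
        for r in bot.spot_point(cam,n)[:2]: print(cam,n,round(r["score"],2),np.round(r["at"],1),at_z(cam,r["at"],z).round(3))
E
```

```text
{'t': 0.0, 'joint_positions': array([-1.42307058e+00,  1.59034905e-01,  1.59828795e+00, -7.85952892e-06,
        1.38618106e+00, -2.10074218e-01]), 'joint_vel': array([-4.72850476e-04, -1.40162247e-03, -2.89825618e-04, -6.70471080e-05,
       -2.42414990e-03,  5.38709234e-04]), 'joint_torque': array([ 1.41628036e-03, -3.95995152e+01, -3.31427228e+01, -2.32680977e-04,
        8.32401041e-03, -8.44530632e-06]), 'ee_pos': array([ 0.20127707, -0.53799568,  0.24729691]), 'orientation': array([ 9.84039455e-01,  1.77947850e-01,  2.59257645e-05, -9.55285141e-04]), 'force': array([0.21043879, 1.06196427, 0.69191628]), 'torque': array([0.03782359, 0.0402437 , 0.04558477]), 'finger_force': 0.0, 'gripper_width': 0.08531409218721586}
0.017 {'K': array([[366.08606014,   0.        , 255.02875913],
       [  0.        , 366.08606014, 194.44361671],
       [  0.        ,   0.        ,   1.        ]]), 'k1': -0.05552904834486637, 'eye': array([ 0.46334025, -0.00368784,  1.36410878]), 'attitude': array([ 0.71492174, -0.69762087,  0.03142143, -0.03499612])}
top green_hub 0.86 [189.1 178. ] [0.632 0.233 
[... 234 characters left out ...]
top rack 0.79 [259.6 158.7] [ 0.728 -0.009  0.   ]
top tape 0.65 [123.6 186.1] [0.611 0.503 0.   ]
top sanitizer 0.8 [385.8 205.3] [ 0.563 -0.487  0.   ]
top sanitizer 0.6 [192.4 181.5] [0.635 0.242 0.   ]
scene green_hub 0.8 [317.3 226.5] [0.631 0.228 0.115]
scene green_grip 0.74 [330.2 188.7] [0.477 0.223 0.115]
scene orange_hub 0.74 [182.4 168.7] [ 0.61  -0.266  0.115]
scene orange_grip 0.82 [214.  135.9] [ 0.431 -0.236  0.115]
scene rack 0.89 [231.1 241.5] [ 0.74  -0.021  0.   ]
scene tape 0.89 [391.4 264.6] [0.599 0.5   0.   ]
scene tape 0.25 [330.4 189. ] [0.394 0.222 0.   ]
scene sanitizer 0.95 [141.1 155.2] [ 0.551 -0.508  0.   ]
scene sanitizer 0.66 [218.7 141.5] [ 0.36 -0.26  0.  ]
```

View pics/top0.png

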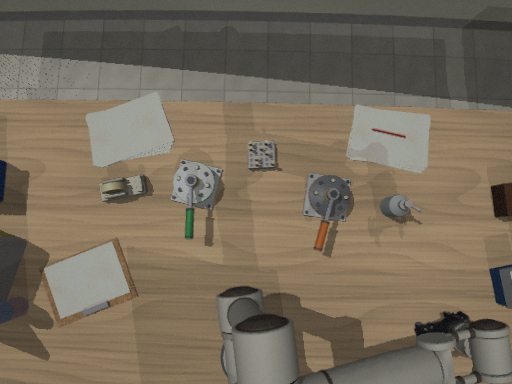

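View pics/scene0.png

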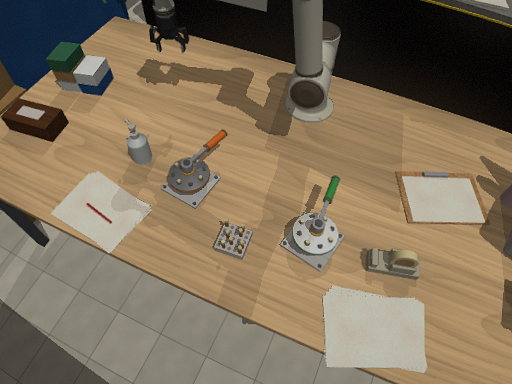

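The top view agrees with the networks: green hub near px (189,179), with its handle running straight down to (189,237). The orange wrench is on the right at (322,238), and the desk between it and the green handle is clear. I'll go over high, then push the green handle from its -y side with the fingers shut.

```bash
python3 -m pendant '[0.7,-0.76,0,0,0, 0.7,-0.76,0,0,0, 0.7,-0.76,0,0,0, 0.7,-0.76,0,0,0, 0.7,-0.76,0,0,0, 0.7,-0.76,0,0,0, 0.7,-0.76,0,0,0, 0.7,-0.76,0,0,0]'
python3 -m pendant '[0.7,-0.76,0,0,0, 0.7,-0.76,0,0,0, 0.7,-0.76,0,0,0, 0.7,-0.76,0,0,0, 0.7,-0.76,0,0,0, 0.7,-0.76,0,0,0, 0.7,-0.76,0,0,0, 0.7,-0.76,0,0,0]'
```

```text
t: 1.47
ee_pos: [0.2951, -0.3075, 0.2484]
orientation: [0.984, 0.178, 0.0, 0.0]
force: [1.8, -0.3, 0.0]
gripper_width: 0.0002
finger_force: 0.0
t: 2.13
ee_pos: [0.3887, -0.0777, 0.2486]
orientation: [0.984, 0.178, 0.0, 0.0]
force: [0.5, -0.0, -0.1]
gripper_width: -0.0001
finger_force: 0.0
```

```bash
python3 -m pendant '[0.7,-0.74,0,0,0, 0.7,-0.74,0,0,0, 0.7,-0.74,0,0,0, 0.7,-0.74,0,0,0, 0.7,-0.74,0,0,0, 0.7,-0.74,0,0,0, 0.7,-0.74,0,0,0, 0.5,-0.6,0,0,0]'
python3 -m pendant '[0,0,0.4,1,0, 0,0,0.4,1,0, 0,0,0.4,1,0, 0,0,0.4,1,0, 0,0,0.4,1,0, 0,0,0.4,1,0, 0,0,0.2,1,0, 0,0,0,1,0]'
python3 - <<'E'
from h import *
for cam in("top","scene"):
    p,d=bot.capture(cam)
    for n in("green_hub","green_grip"):
        for r in bot.spot_point(cam,n)[:1]: print(cam,n,round(r["score"],2),at_z(cam,r["at"],.115).round(3))
    if cam=="top":
        cv2.imwrite("pics/top1.png",cv2.resize(p[120:280,110:270],None,fx=3.5,fy=3.5))
E
```

```text
t: 2.8
ee_pos: [0.4799, 0.1421, 0.2484]
orientation: [0.984, 0.179, 0.0, -0.0]
force: [-0.0, -0.1, -0.0]
gripper_width: -0.0002
finger_force: 0.0
t: 3.47
ee_pos: [0.4781, 0.1399, 0.1685]
orientation: [0.995, -0.102, -0.002, 0.0]
force: [-0.3, -0.3, 0.4]
gripper_width: 0.0001
finger_force: 0.0
top green_hub 0.81 [0.626 0.23  0.115]
top green_grip 0.16 [ 0.714 -0.017  0.115]
scene green_hub 0.94 [0.633 0.23  0.115]
scene green_grip 0.79 [0.466 0.218 0.115]
```

View pics/top1.png

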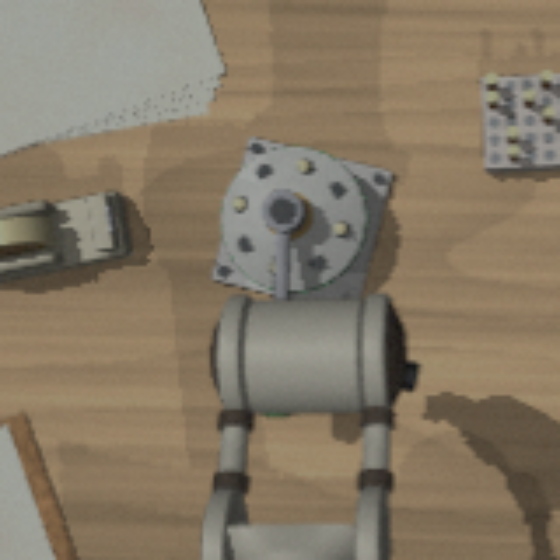

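The crop shows the forearm over the handle; the hub is unchanged at crop px (283,210) and the wrench has not moved. Next I'll lower the tool beside the grip and approach until contact.

```bash
python3 -m pendant '[0,0,0.4,0,0, 0,0,0.4,0,0, 0,0,0.4,0,0, 0,0,0.4,0,0, 0,0,0.4,0,0, 0,0,0.1,0,0, 0,-0.3,0,0,0, 0,-0.3,0,0,0]'
python3 -m pendant '[0,-0.2,0,0,0, 0,-0.2,0,0,0, 0,-0.2,0,0,0, 0,-0.2,0,0,0]'
python3 -m pendant '[0,-0.1,0,0,0, 0,-0.1,0,0,0]'
```

```text
t: 4.43
ee_pos: [0.4835, 0.1581, 0.1079]
orientation: [0.995, -0.1, 0.0, -0.0]
force: [0.0, 0.6, 0.8]
gripper_width: 0.0001
finger_force: 0.0
t: 4.77
ee_pos: [0.4881, 0.182, 0.1077]
orientation: [0.995, -0.1, 0.0, -0.0]
force: [0.4, 0.5, 0.5]
gripper_width: 0.0002
finger_force: 0.0
t: 4.93
ee_pos: [0.489, 0.1875, 0.1074]
orientation: [0.995, -0.1, 0.0, 0.0]
force: [0.9, 0.2, -0.8]
gripper_width: 0.0001
finger_force: 0.0
```

```bash
python3 -m pendant '[0,-0.1,0,0,0, 0,-0.1,0,0,0, 0,-0.1,0,0,0]' | grep -E "ee_pos|force: \["
python3 -m pendant '[0,-0.1,0,0,0, 0,-0.1,0,0,0, 0,-0.1,0,0,0]' | grep -E "ee_pos|force: \["
python3 -m pendant '[0,-0.1,0,0,0, 0,-0.1,0,0,0]' | grep -E "ee_pos|force: \["
python3 -m pendant '[0,-0.1,0,0,0, 0,-0.1,0,0,0]' | grep -E "ee_pos|force: \["
```

```text
ee_pos: [0.4907, 0.196, 0.1073]
force: [0.3, -0.4, 0.9]
ee_pos: [0.4906, 0.2029, 0.1063]
force: [-7.1, -10.6, 2.3]
ee_pos: [0.4915, 0.2089, 0.1061]
force: [-7.4, -7.2, 2.8]
ee_pos: [0.4922, 0.2146, 0.1059]
force: [-7.9, -9.0, 2.0]
```

```bash
for i in 1; do :; done
python3 -m pendant '[-0.02,-0.1,0,0,0, -0.02,-0.1,0,0,0]' | grep -E "ee_pos|force: \["
python3 -m pendant '[-0.01,-0.1,0,0,0, -0.01,-0.1,0,0,0]' | grep -E "ee_pos|force: \["
python3 -m pendant '[-0.01,-0.1,0,0,0, -0.01,-0.1,0,0,0]' | grep -E "ee_pos|force: \["
python3 -m pendant '[0,-0.1,0,0,0]' | grep -E "ee_pos|force: \["
```

```text
ee_pos: [0.4924, 0.2207, 0.1059]
force: [-6.6, -10.3, 2.4]
ee_pos: [0.4929, 0.2266, 0.1059]
force: [-7.1, -8.7, 2.0]
ee_pos: [0.4937, 0.2324, 0.1059]
force: [-6.5, -9.7, 2.2]
ee_pos: [0.4942, 0.2354, 0.1059]
force: [-7.1, -9.7, 2.3]
```

```bash

python3 -m pendant '[0,-0.1,0,0,0]' | grep -E "ee_pos|force: \["
python3 -m pendant '[0,-0.1,0,0,0]' | grep -E "ee_pos|force: \["
python3 -m pendant '[0,-0.1,0,0,0]' | grep -E "ee_pos|force: \["
python3 -m pendant '[0,-0.1,0,0,0]' | grep -E "ee_pos|force: \["
```

```text
ee_pos: [0.4947, 0.2383, 0.1058]
force: [-7.0, -8.6, 1.5]
ee_pos: [0.4953, 0.2412, 0.1058]
force: [-5.7, -9.5, 2.3]
ee_pos: [0.496, 0.2441, 0.1058]
force: [-6.2, -10.5, 2.9]
ee_pos: [0.4967, 0.2469, 0.1058]
force: [-5.2, -10.3, 1.6]
```

```bash

python3 -m pendant '[0.01,-0.1,0,0,0]' | grep -E "ee_pos|force: \["
python3 -m pendant '[0.01,-0.1,0,0,0]' | grep -E "ee_pos|force: \["
python3 -m pendant '[0.01,-0.1,0,0,0]' | grep -E "ee_pos|force: \["
python3 -m pendant '[0.01,-0.1,0,0,0]' | grep -E "ee_pos|force: \["
```

```text
ee_pos: [0.4975, 0.2498, 0.1058]
force: [-6.3, -10.5, 2.2]
ee_pos: [0.4984, 0.2526, 0.1057]
force: [-6.2, -10.1, 2.9]
ee_pos: [0.4993, 0.2555, 0.1057]
force: [-6.3, -10.8, 2.9]
ee_pos: [0.5002, 0.2583, 0.1057]
force: [-5.7, -9.9, 1.8]
```

```bash

python3 -m pendant '[0.02,-0.1,0,0,0]' | grep -E "ee_pos|force: \["
python3 -m pendant '[0.02,-0.1,0,0,0]' | grep -E "ee_pos|force: \["
python3 -m pendant '[0.02,-0.1,0,0,0]' | grep -E "ee_pos|force: \["
python3 -m pendant '[0.02,-0.1,0,0,0]' | grep -E "ee_pos|force: \["
```

```text
ee_pos: [0.5013, 0.2611, 0.1057]
force: [-6.7, -10.8, 2.2]
ee_pos: [0.5025, 0.2639, 0.1056]
force: [-6.6, -10.3, 1.9]
ee_pos: [0.5037, 0.2667, 0.1056]
force: [-6.7, -10.7, 1.1]
ee_pos: [0.5049, 0.2695, 0.1056]
force: [-5.9, -9.9, 1.6]
```

```bash

python3 -m pendant '[0.03,-0.1,0,0,0]' | grep -E "ee_pos|force: \["
python3 -m pendant '[0.03,-0.1,0,0,0]' | grep -E "ee_pos|force: \["
python3 -m pendant '[0.03,-0.1,0,0,0]' | grep -E "ee_pos|force: \["
```

```text
ee_pos: [0.5064, 0.2724, 0.1056]
force: [-5.5, -8.9, 2.7]
ee_pos: [0.508, 0.2756, 0.1057]
force: [-5.8, -5.7, 2.0]
ee_pos: [0.5101, 0.279, 0.1061]
force: [-3.3, -4.1, 0.8]
```

The push fell from about 12 N to 5 N over about 9 mm of travel, so the wrench has clicked. I'll back off and lift away.

```bash

python3 -m pendant '[-0.06,0.2,0,0,0, -0.06,0.2,0,0,0, -0.06,0.2,0,0,0, -0.1,0.4,0,0,0, -0.1,0.4,0,0,0, -0.1,0.5,0,0,0, -0.1,0.5,0,0,0, 0,0,0,0,0]' | grep -E "ee_pos|force: \["
python3 -m pendant '[0,0.3,-0.5,0,0, 0,0.3,-0.8,0,0, 0,0.3,-0.8,0,0, 0,0.3,-0.8,0,0, 0,0.3,-0.8,0,0, 0,0.5,0,0,0, 0,0.5,0,0,0, 0,0,0,0,0]'
python3 - <<'E'
from h import *
for cam in("top","scene"):
    p,d=bot.capture(cam)
    for n in("green_hub","green_grip"):
        for r in bot.spot_point(cam,n)[:1]: print(cam,n,round(r["score"],2),at_z(cam,r["at"],.115).round(3))
    cv2.imwrite(f"pics/{cam}2.png",p)
E
```

```text
ee_pos: [0.4794, 0.2112, 0.1071]
force: [0.4, 0.0, 0.8]
t: 8.93
ee_pos: [0.4658, 0.1383, 0.2191]
orientation: [0.995, -0.101, 0.001, 0.0]
force: [-0.8, 0.1, -0.7]
gripper_width: 0.0001
finger_force: 0.0
top green_grip 0.82 [0.492 0.292 0.115]
scene green_hub 0.83 [0.635 0.232 0.115]
scene green_grip 0.73 [0.495 0.302 0.115]
```

View pics/scene2.png

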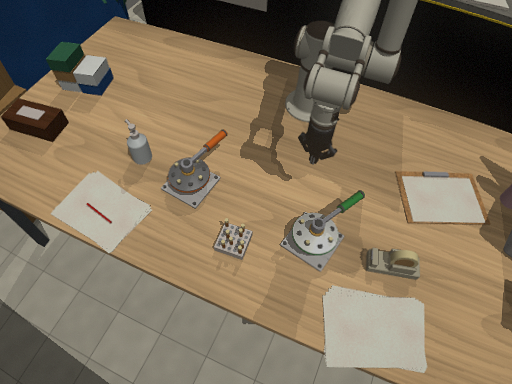

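The scene view shows the green handle swung to px (352,200), with the gripper clear at (318,150) and the bystanders where they were. The handle came to rest about 26° on from its start, within the expected 18 to 36°, so I'm handing in.

```bash
python3 -c "
from bench import bot
print(bot.sign_off())"
```

```text
the job is handed in; nothing more can be done
None
```

I tightened the white rotor's nut until the green wrench clicked, stopped, let go and handed the job in. The click is read from the push force falling from about 12 N to 5 N, since the nut and break-over angles can't be read directly.

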